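# Finish the fire-test crib and lift it level

### The job

Finish the wood crib on the aluminium carrier: set (do not drop) the two loose full-length sticks on top as its third layer, crossing the layer below, one each side of the upright grip plate and straight above the bottom layer's sticks. Then lift the carrier with the whole crib by its grip plate, a good hand's breadth (about 12 cm) clear of the bench, keep it level and still with the crib intact, and finish while holding it there. Never tip the carrier, and leave the short offcut and the other things on the bench alone.

Things in the scene. Friction and masses are not known exactly. Their poses are not given: they have to be found in the camera images.
- carrier: Crib carrier, loose on the bench: aluminium plate 190 x 190 x 5 mm with an upright grip plate fixed at its centre, 32 mm long (carrier x), 12 mm thick (carrier y), top edge 105 mm above the underside. Origin: centre of the underside (bench, z = 0); x, y along the plate's sides, z up. 0.3 to 0.5 kg, balanced about the grip plate, plus 0.17 kg of sticks, all lying loose on it.
- carrier_grip (a point): Point inside the carrier's grip plate, 13 mm below its top edge, on the carrier's vertical centre line (92 mm above the carrier's underside). Axes as the carrier's. Grip here from above, closing along the carrier's y on the 12 mm thickness; 30 N or more holds it well.
- loose_a: Pine stick, square section 18 x 18 mm, 160 mm long, about 28 g. Origin: centre of its underside; own x runs along its length, z up. Loose, flat on the bench. The third layer belongs along carrier x at carrier y = +-50 mm, underside 41 mm up; 35 mm is free between it and the grip plate, so open the fingers only a little on release.
- loose_b: Pine stick, square section 18 x 18 mm, 160 mm long, about 28 g. Origin: centre of its underside; own x runs along its length, z up. The other loose stick, lying flat on the bench; interchangeable with loose_a.
- bottom_a: Pine stick, square section 18 x 18 mm, 160 mm long, about 28 g. Origin: centre of its underside; own x runs along its length, z up. Already laid: bottom layer, along carrier x, at about carrier y = -50 mm; its top is 23 mm above the carrier's underside.
- bottom_b: Pine stick, square section 18 x 18 mm, 160 mm long, about 28 g. Origin: centre of its underside; own x runs along its length, z up. Already laid: bottom layer, along carrier x, at about carrier y = +50 mm.
- middle_a: Pine stick, square section 18 x 18 mm, 160 mm long, about 28 g. Origin: centre of its underside; own x runs along its length, z up. Already laid: second layer, along carrier y, at about carrier x = -50 mm; its top is 41 mm above the carrier's underside.
- middle_b: Pine stick, square section 18 x 18 mm, 160 mm long, about 28 g. Origin: centre of its underside; own x runs along its length, z up. Already laid: second layer, along carrier y, at about carrier x = +50 mm.
- offcut: Short pine offcut, 18 x 18 mm, only 60 mm long, flat on the bench. Not part of the job. Origin: centre of its underside.
- vial_a: Small clear capped specimen vial, 30 mm diameter, 62 mm tall, upright. Leave alone. Origin: centre of its underside.
- vial_b: Another such vial. Leave alone.
- vial_c: Another such vial. Leave alone.
- tape_roll: White roll of tape lying flat, 58 mm across, 19 mm high. Leave alone. Origin: centre of its underside.
- beaker: Small glass beaker, 52 mm across, 60 mm tall, upright. Leave alone. Origin: centre of its underside.

How it is judged:
On the way, in this order (a step that is already met when the one before it is completed fails the run):
1. the third layer is laid, both sticks let go, while the carrier still stands on the bench ((((y of loose_a in the frame of carrier between 0.032 and 0.068 m and x of loose_a in the frame of carrier between -0.025 and 0.025 m and z of loose_a in the frame of carrier between 0.036 and 0.046 m and angle between the x axis of loose_a and the x axis of carrier, either way round below 0.17 rad) and (y of loose_b in the frame of carrier between -0.068 and -0.032 m and x of loose_b in the frame of carrier between -0.025 and 0.025 m and z of loose_b in the frame of carrier between 0.036 and 0.046 m and angle between the x axis of loose_b and the x axis of carrier, either way round below 0.17 rad)) or ((y of loose_a in the frame of carrier between -0.068 and -0.032 m and x of loose_a in the frame of carrier between -0.025 and 0.025 m and z of loose_a in the frame of carrier between 0.036 and 0.046 m and angle between the x axis of loose_a and the x axis of carrier, either way round below 0.17 rad) and (y of loose_b in the frame of carrier between 0.032 and 0.068 m and x of loose_b in the frame of carrier between -0.025 and 0.025 m and z of loose_b in the frame of carrier between 0.036 and 0.046 m and angle between the x axis of loose_b and the x axis of carrier, either way round below 0.17 rad))) and y of bottom_a in the frame of carrier between -0.068 and -0.032 m and x of bottom_a in the frame of carrier between -0.025 and 0.025 m and z of bottom_a in the frame of carrier between 0 and 0.01 m and angle between the x axis of each of bottom_a, bottom_b and the x axis of carrier, either way round below 0.17 rad and y of bottom_b in the frame of carrier between 0.032 and 0.068 m and x of bottom_b in the frame of carrier between -0.025 and 0.025 m and z of bottom_b in the frame of carrier between 0 and 0.01 m and x of middle_a in the frame of carrier between -0.068 and -0.032 m and y of middle_a in the frame of carrier between -0.025 and 0.025 m and z of middle_a in the frame of carrier between 0.018 and 0.028 m and angle between the x axis of each of middle_a, middle_b and the y axis of carrier, either way round below 0.17 rad and x of middle_b in the frame of carrier between 0.032 and 0.068 m and y of middle_b in the frame of carrier between -0.025 and 0.025 m and z of middle_b in the frame of carrier between 0.018 and 0.028 m and contact force between the fingers and loose_a below 0.1 N and contact force between the fingers and loose_b below 0.1 N and height (world z) of carrier below 0.006 m), for 0.2 s.
2. the carrier with the whole crib is held in the air by its grip plate, level ((((y of loose_a in the frame of carrier between 0.032 and 0.068 m and x of loose_a in the frame of carrier between -0.025 and 0.025 m and z of loose_a in the frame of carrier between 0.036 and 0.046 m and angle between the x axis of loose_a and the x axis of carrier, either way round below 0.17 rad) and (y of loose_b in the frame of carrier between -0.068 and -0.032 m and x of loose_b in the frame of carrier between -0.025 and 0.025 m and z of loose_b in the frame of carrier between 0.036 and 0.046 m and angle between the x axis of loose_b and the x axis of carrier, either way round below 0.17 rad)) or ((y of loose_a in the frame of carrier between -0.068 and -0.032 m and x of loose_a in the frame of carrier between -0.025 and 0.025 m and z of loose_a in the frame of carrier between 0.036 and 0.046 m and angle between the x axis of loose_a and the x axis of carrier, either way round below 0.17 rad) and (y of loose_b in the frame of carrier between 0.032 and 0.068 m and x of loose_b in the frame of carrier between -0.025 and 0.025 m and z of loose_b in the frame of carrier between 0.036 and 0.046 m and angle between the x axis of loose_b and the x axis of carrier, either way round below 0.17 rad))) and y of bottom_a in the frame of carrier between -0.068 and -0.032 m and x of bottom_a in the frame of carrier between -0.025 and 0.025 m and z of bottom_a in the frame of carrier between 0 and 0.01 m and angle between the x axis of each of bottom_a, bottom_b and the x axis of carrier, either way round below 0.17 rad and y of bottom_b in the frame of carrier between 0.032 and 0.068 m and x of bottom_b in the frame of carrier between -0.025 and 0.025 m and z of bottom_b in the frame of carrier between 0 and 0.01 m and x of middle_a in the frame of carrier between -0.068 and -0.032 m and y of middle_a in the frame of carrier between -0.025 and 0.025 m and z of middle_a in the frame of carrier between 0.018 and 0.028 m and angle between the x axis of each of middle_a, middle_b and the y axis of carrier, either way round below 0.17 rad and x of middle_b in the frame of carrier between 0.032 and 0.068 m and y of middle_b in the frame of carrier between -0.025 and 0.025 m and z of middle_b in the frame of carrier between 0.018 and 0.028 m and height (world z) of carrier above 0.08 m and angle between carrier's own z axis and vertical below 0.1 rad and contact force between the fingers and carrier above 1 N and distance between carrier_grip and the grasp point below 0.035 m), for 0.2 s.
At the end, for the whole second after the job is handed in: Carrier over 80 mm up, in the fingers, TCP within 35 mm of carrier_grip, tilt < 0.1 rad, slower than 30 mm/s and 0.15 rad/s. All six sticks in their layers: within 18 mm sideways, 25 mm lengthwise, 5 mm in height, 0.17 rad of true; loose ones one each side, not touched by the fingers (all of step 2 and contact force between the fingers and loose_a below 0.1 N and contact force between the fingers and loose_b below 0.1 N and linear speed of carrier below 0.03 m/s and angular speed of carrier below 0.15 rad/s); the arm keeps its last pose, push and grip.
It fails at once if the carrier is tipped by more than 0.3 rad (angle between carrier's own z axis and vertical above 0.3 rad).
It fails at once if a loose stick is dropped (falls freely faster than 0.6 m/s) ((contact force between the fingers and loose_a below 0.05 N and linear speed of loose_a above 0.6 m/s) or (contact force between the fingers and loose_b below 0.05 N and linear speed of loose_b above 0.6 m/s)).
It fails at once if the offcut, a vial, the tape roll or the beaker is moved by more than 30 mm (distance of any of vial_a, vial_b, vial_c, tape_roll, beaker, offcut from where it was at the start of the episode above 0.03 m).
It also fails if it takes over 64 s, if anything falls off the work surface, if the arm or the gripper's body presses on something with over 40 N, if the wrist force passes 120 N, or if a joint passes its speed limit or range.

### The arm

A 6-joint arm with a two-finger parallel gripper is mounted at the origin on the work surface. World frame = base frame: x ahead of the robot, y to its left, z up, the work surface at z = 0. Lengths are in m, angles in rad, forces in N, time in s.
With the tool pointing down it reaches from about 0.275 to 1 m from the base axis. Payload 8.4 kg.
Tool frame: the origin (TCP) lies between the finger pads, 19 mm behind the fingertips; this is the grasp point; z points along the fingers, y is the line along which they close (so a half turn about z gives the same grasp; the last joint's range is limited). The gripper opens to 85 mm and grips with 20 to 120 N. Pads are 22 mm wide; open, the fingers measure 114 mm over their backs; the gripper's body (76 mm by 85 mm) begins 54 mm behind the grasp point. The pads swing forward as they close: fully open they stand 13 mm farther back than shut.
Start: joints at [-1.229, 0.353, 1.633, -0, 1.155, -0.002], TCP at [0.211, -0.588, 0.25] pointing down, gripper open.
Joint ranges: [-2.63, 2.63], [-0.92, 2.1], [0.06, 2.66], [-1.3, 4.44], [0, 2.69], [-3.02, 3.02]. Speed limits (rad/s): [2.22, 2.22, 2.79, 3.14, 3.14, 3.14].

### API

Orientations are given as a unit quaternion [x, y, z, w].
In Python, from workcell import bot, viewer, get_obs gives the robot as it stands (bot), with the cameras (viewer) and the readings as plain functions. Calls block until the motion is done:
- bot.reach(position, orientation): joint-space move of the TCP to a pose.
- bot.servo_line(position, ori=None, velocity=0.15): straight line of the TCP; ori=None keeps the orientation; velocity is the mean speed in m/s.
- bot.goto_joints(angles): joint-space move.
- bot.move_gripper(opening, strength=None): finger opening in m; strength is the grip in N (None keeps the last); returns when the fingers have stopped.
- bot.dwell(seconds).
- bot.solve_ik(position, orientation): joint angles nearest the present ones, or None.
- get_obs(): the state.
- viewer.read_camera(name): name is "scene" or "top" or "wrist"; returns a dict with "frame" (400x640x3 uint8, red, green, blue), "intrinsics" (3x3 intrinsics, pixels), "view" (4x4, takes a point from world to camera coordinates). Camera axes: x right, y down, z forward; pixel columns grow to the right and rows downward; lengths in m; the calibration is good to about 2 mm. A picture is of the moment at which its call begins. There is no depth.
A pose or a line that the arm cannot do raises bot.IKError and nothing moves.
- bot.hand_in(): hands the job in; it is judged then, once.
The state is a dict: "time_s": time; "joint_pos": joint angles; "joint_vel": joint speeds; "joint_efforts": joint torques, N m; "position": TCP position; "orientation": TCP orientation; "wrist_force": force on the tool from outside, world axes, zero at the start; "ft_torque": the same for the moment, N m; "gripper_width": finger opening in m; "grip_force": force on a finger pad.
Only numpy, scipy, OpenCV 4.12 (cv2) and the standard library are available. Lean on these libraries where they do the work, as an engineer would, in place of code of your own. Each camera call takes 0.05 s, during which the arm holds its last target. There are 200 camera calls.

## Working session

There is one attempt and no reset: what is moved stays moved. The work goes in short steps, each a Python script; the robot and the scene stay as the last script left them, time stands still between calls to the robot, and variables do not carry over. Pictures are saved under pics/ and viewed, at most 10 in all, crops included, and the job is handed in when it is done.

```bash
mkdir -p pics; ls
python3 - <<'E'
from workcell import bot, viewer, get_obs
import cv2,numpy as np
for n in ("top","scene"):
    c=viewer.read_camera(n); cv2.imwrite(f"pics/{n}0.png",c["frame"][:,:,::-1]); np.savez(f"pics/{n}0.npz",**c)
    print(n,c["intrinsics"].tolist(),np.linalg.inv(c["view"]).round(3).tolist())
print(get_obs()["orientation"],get_obs()["time_s"])
E
```

```text
pics
workcell.py
top [[447.61023590339386, 0.0, 326.66541582722425], [0.0, 447.61023590339386, 203.17789750065666], [0.0, 0.0, 1.0]] [[0.027, -0.996, 0.084, 0.518], [-0.999, -0.029, -0.016, -0.011], [0.018, -0.084, -0.996, 1.426], [0.0, 0.0, 0.0, 1.0]]
scene [[377.10073575848367, 0.0, 321.8056716302821], [0.0, 377.10073575848367, 197.5320590961522], [0.0, 0.0, 1.0]] [[0.785, 0.46, -0.416, 0.991], [0.62, -0.577, 0.532, -0.503], [0.005, -0.675, -0.738, 0.771], [0.0, 0.0, 0.0, 1.0]]
[ 9.85263043e-01  1.71044876e-01 -9.76051262e-05 -6.13743780e-04] 0.1
```

View pics/top0.png

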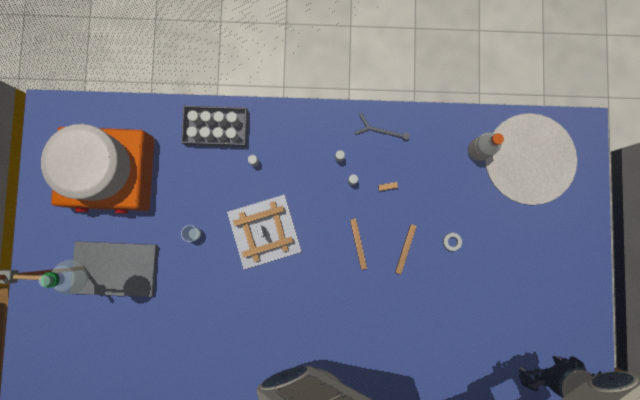

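View pics/scene0.png

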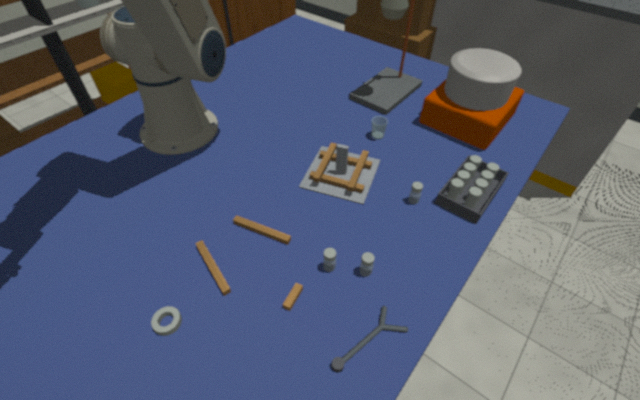

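Top view: the carrier is at about (264,232), the loose sticks at (359,244) and (406,249), the offcut at (388,187) and the tape at (453,242). The vials are at (253,160), (340,156) and (353,181), and the beaker is at (191,234). The scene view agrees with this. Next I'll measure with masks and take a closer look at the carrier.

```bash
cat > h.py <<'E'
import numpy as np,cv2
from scipy.spatial.transform import Rotation as R
def ray(c,uv,z):
    """pixels (N,2) -> world points on plane z"""
    uv=np.atleast_2d(uv).astype(float); T=np.linalg.inv(c["view"])
    d=np.c_[uv,np.ones(len(uv))]@np.linalg.inv(c["intrinsics"]).T@T[:3,:3].T
    return T[:3,3]+d*((z-T[2,3])/d[:,2])[:,None]
def proj(c,P):
    p=np.c_[np.atleast_2d(P),np.ones(len(np.atleast_2d(P)))]@c["view"].T
    q=p[:,:3]@c["intrinsics"].T; return q[:,:2]/q[:,2:]
def wood(c):
    h=cv2.cvtColor(np.ascontiguousarray(c["frame"]),cv2.COLOR_RGB2HSV)
    return cv2.inRange(h,(5,90,90),(25,255,255))
def down(yaw):
    """tool down, closing axis (tool y) at world heading yaw (mod pi)"""
    y=np.array([np.cos(yaw),np.sin(yaw),0]);z=np.array([0,0,-1.]);x=np.cross(y,z)
    return R.from_matrix(np.c_[x,y,z]).as_quat()
def rects(c,z,minarea=40):
    out=[]
    for k in cv2.findContours(wood(c),cv2.RETR_EXTERNAL,cv2.CHAIN_APPROX_NONE)[0]:
        if cv2.contourArea(k)<minarea: continue
        P=ray(c,k[:,0,:],z)[:,:2]; (x,y),(w,h),a=cv2.minAreaRect((P*1000).astype(np.float32))
        if w<h: w,h,a=h,w,a+90
        out.append((round(x/1e3,4),round(y/1e3,4),round(w),round(h),round((a+90)%180-90,1),k[:,0].mean(0).round().tolist()))
    return out
E
python3 - <<'E'
from h import *
t=np.load("pics/top0.npz");s=np.load("pics/scene0.npz")
for c in (t,s):
    for r in rects(c,.018): 
        if r[2]<300: print(r)
    print()
a=cv2.resize(t["frame"][185:280,215:315],None,fx=4,fy=4,interpolation=cv2.INTER_CUBIC)
b=cv2.resize(s["frame"][130:225,290:390],None,fx=4,fy=4,interpolation=cv2.INTER_CUBIC)
cv2.imwrite("pics/z.png",np.hstack([a,b])[:,:,::-1])
# plate corners, light gray
h=cv2.cvtColor(t["frame"],cv2.COLOR_RGB2HSV)
m=cv2.inRange(h,(0,0,120),(180,60,255)); m[:, :215]=0;m[:,315:]=0;m[:185]=0;m[280:]=0
k=np.argwhere(m|(wood(t)*(m*0+1) if 0 else 0))[:,::-1]
P=ray(t,k,.005)[:,:2]; print("plate",cv2.minAreaRect((P*1000).astype(np.float32)))
for n,(u,v,z) in dict(v1=(253,156,.062),v2=(340,153,.062),v3=(353,178,.062),beaker=(191,234,.03),tape=(453,242,.019),off=(388,187,.018)).items(): print(n,ray(t,[u,v],z).round(3))
E
```

```text
(0.3213, 0.9493, 52, 21, 4.9, [4.0, 296.0])
(0.3853, 0.8863, 79, 12, -88.5, [26.0, 276.0])
(0.4999, -0.2841, 154, 16, -17.2, [405.0, 249.0])
(0.512, -0.135, 155, 15, 13.9, [358.0, 243.0])
(0.5417, 0.1646, 164, 158, -69.5, [263.0, 232.0])
(0.6966, -0.2247, 57, 16, -78.0, [388.0, 186.0])
(0.8621, -0.5762, 38, 34, -44.0, [497.0, 138.0])
(0.7293, 0.6905, 274, 252, 89.5, [110.0, 178.0])

(0.6969, -0.2264, 59, 19, -79.0, [293.0, 296.0])
(0.4995, -0.2864, 160, 18, -17.1, [212.0, 267.0])
(0.5128, -0.1361, 159, 18, 13.8, [262.0, 229.0])
(0.5325, 0.1827, 167, 157, -68.9, [342.0, 168.0])
(-0.6122, -0.1921, 232, 59, -89.9, [30.0, 87.0])
(-0.6107, 0.0448, 144, 59, -88.6, [92.0, 62.0])
(0.2935, 1.0968, 132, 64, -89.7, [419.0, 36.0])

plate ((543.0431518554688, 163.1977996826172), (192.083740234375, 191.93663024902344), 18.570383071899414)
v1 [[0.772 0.198 0.062]]
v2 [[ 0.79  -0.069  0.062]]
v3 [[ 0.713 -0.111  0.062]]
beaker [[0.528 0.385 0.03 ]]
tape [[ 0.525 -0.434  0.019]]
off [[ 0.694 -0.226  0.018]]
```

View pics/z.png

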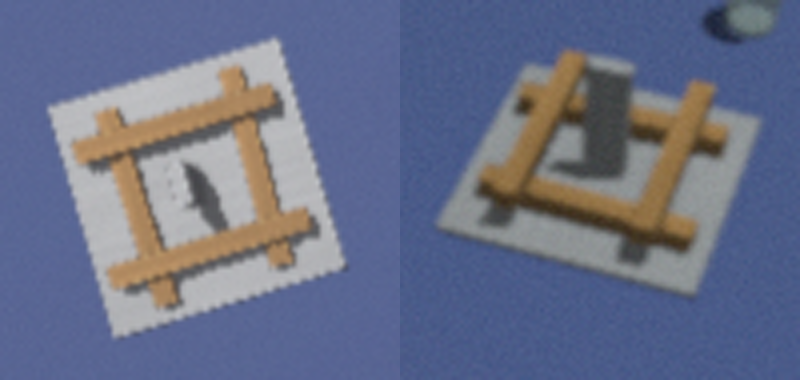

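Top crop: the upper (middle-layer) sticks run along carrier y. The grip plate's light top edge is at crop (180,185), which is about (260,231) in the full image, and it is long in carrier x. So carrier x points about 18.6° from world x, with its centre near (0.543,0.163). I'll pick the first stick and take a wrist view over the carrier on the way.

Run:
```python
from h import *
from workcell import bot, viewer, get_obs
t=np.load("pics/top0.npz"); print("grip top",ray(t,[260,231.5],.105).round(3))
def st(n):
    o=get_obs(); print(n,round(o["time_s"],2),o["position"].round(4) if hasattr(o["position"],"round") else o["position"],round(o["gripper_width"],4),round(o["grip_force"],1),np.round(o["wrist_force"],1))
q=down(np.radians(13.9-90)); p=np.array([.5124,-.1357])
print([bot.solve_ik([x,y,z],down(np.radians(a))) is not None for x,y,z,a in [(.527,.2106,.065,-71.4),(.559,.1158,.065,-71.4),(.543,.163,.23,-71.4),(.5,-.285,.024,-107.1)]])
# look at the carrier first
bot.reach([.50,.12,.33],down(np.radians(-71.4))); st("look")
c=viewer.read_camera("wrist"); np.savez("pics/w1.npz",**c); cv2.imwrite("pics/w1.png",c["frame"][:,:,::-1])
bot.move_gripper(.055,25)
bot.reach([*p,.13],q); st("above A")
c=viewer.read_camera("wrist"); np.savez("pics/w2.npz",**c); cv2.imwrite("pics/w2.png",c["frame"][:,:,::-1])
for r in rects(c,.018,300): print(r)
```

```text
grip top [[0.54  0.162 0.105]]
[True, True, True, True]
look 2.82 [0.5002 0.1194 0.3299] 0.0854 0.0 [0.3 0.9 1.1]
above A 4.51 [ 0.5132 -0.1352  0.1308] 0.0552 0.0 [-0.1  0.2 -0.1]
(0.4551, -0.1492, 44, 17, 13.9, [318.0, 265.0])
(0.5174, -0.2896, 120, 27, -23.5, [494.0, 241.0])
(0.5379, -0.1285, 101, 17, 13.9, [318.0, 165.0])
(0.5182, 0.0998, 81, 27, -1.0, [13.0, 120.0])
```

View pics/w1.png

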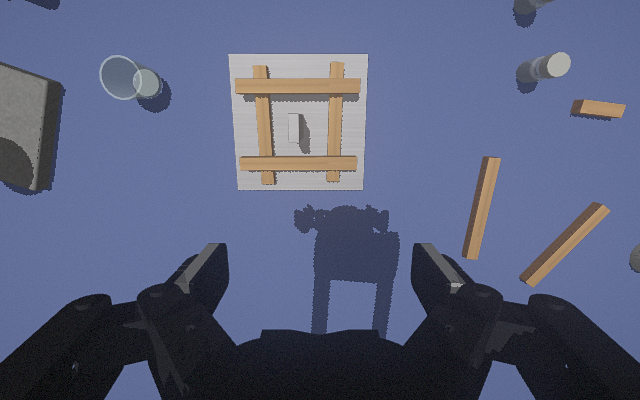

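View pics/w2.png

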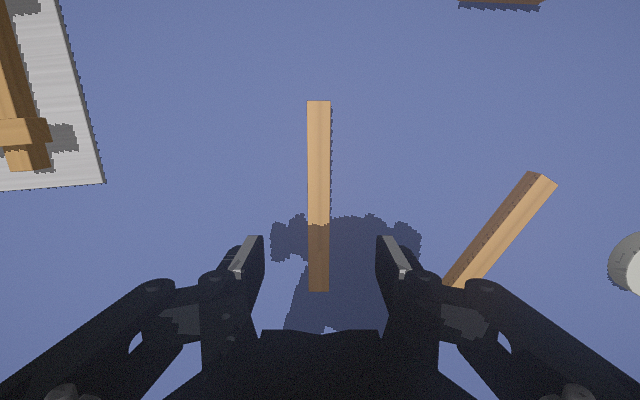

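w1 shows the carrier plate with corners at about (229,54), (368,54), (363,190) and (238,190), and the grip plate's top at about (294,127). w2 shows stick A centred between the fingers, from (318,100) to (318,291). I'll refine the carrier pose from w1, then pick stick A.

```bash
cat >> h.py <<'E'
def st(bot,n):
    o=get_obs(); print(n,round(o["time_s"],2),np.round(o["position"],4),round(o["gripper_width"],4),round(o["grip_force"],1),np.round(o["wrist_force"],1))
def snap(bot,cam,name):
    c=viewer.read_camera(cam); np.savez(f"pics/{name}.npz",**c); cv2.imwrite(f"pics/{name}.png",c["frame"][:,:,::-1]); return c
def roi(m,u0,u1,v0,v1):
    o=np.zeros_like(m); o[v0:v1,u0:u1]=m[v0:v1,u0:u1]; return o
E
python3 - <<'E'
from h import *
from workcell import bot, viewer, get_obs
c=np.load("pics/w1.npz"); h=cv2.cvtColor(c["frame"],cv2.COLOR_RGB2HSV)
g=cv2.inRange(h,(0,0,110),(180,70,255))
def rect(m,z,n):
    k=np.argwhere(m)[:,::-1]; P=ray(c,k,z)[:,:2]; print(n,[np.round(v,1) for v in cv2.minAreaRect((P*1000).astype(np.float32))])
rect(roi(g,215,380,40,205),.005,"plate")
rect(roi(g,286,300,108,150),.105,"grip")
w=wood(c)
# top faces of the middle sticks (end regions only, clear of the bottom sticks)
for n,(v0,v1) in dict(m1=(75,98),m2=(152,174)).items():
    k=np.argwhere(roi(w,228,366,v0,v1)&roi(w,275,327,v0,v1))[:,::-1]; P=ray(c,k,.041)[:,:2]; print(n,P.mean(0).round(4))
q=down(np.radians(13.9-90)); p=[.511,-.1355]
bot.servo_line([*p,.024],q,.08); st(bot,"down")
bot.move_gripper(.010,25); st(bot,"grip")
bot.servo_line([*p,.20],None,.25); st(bot,"up")
E
```

```text
plate [array([540.5, 163.4]), array([190.8, 190.8]), np.float64(18.6)]
grip [array([539.3, 164.1]), array([45. , 14.8]), np.float64(17.6)]
m1 [0.5901 0.1747]
m2 [0.4953 0.1444]
down 6.03 [ 0.5114 -0.1356  0.0245] 0.0549 0.0 [0.3 0.2 0.8]
grip 6.45 [ 0.5112 -0.1356  0.0244] 0.0172 25.9 [-1.6  0.1  6.1]
up 7.3 [ 0.5102 -0.1353  0.1988] 0.0172 25.2 [ 0.6 -0.2 -0.1]
```

```bash
cat >> h.py <<'E'
C=np.array([.541,.1633]); TH=np.radians(18.6); Q=down(TH-np.pi/2)
def cw(x,y): return C+[x*np.cos(TH)-y*np.sin(TH),x*np.sin(TH)+y*np.cos(TH)]
def place(bot,y):
    p=cw(0,y)
    bot.servo_line([*p,.20],Q,.25); bot.dwell(.2); st(bot,"over")
    bot.servo_line([*p,.085],None,.12); bot.servo_line([*p,.0655],None,.03); bot.dwell(.3); st(bot,"set")
    bot.move_gripper(.034); bot.dwell(.2); st(bot,"open")
    bot.servo_line([*p,.10],None,.06); bot.servo_line([*p,.22],None,.25); st(bot,"away")
E
python3 - <<'E'
from h import *
from workcell import bot, viewer, get_obs
place(bot,.05)
bot.move_gripper(.055)
p=np.array([.4998,-.2853])
bot.reach([*p,.15],down(np.radians(-17.1-90))); st(bot,"above B")
c=snap(bot,"wrist","w3")
for r in rects(c,.018,300): print(r)
c=snap(bot,"top","t2");
E
```

```text
over 9.03 [0.5251 0.2099 0.2001] 0.0173 25.2 [0.5 0.9 0.7]
set 11.24 [0.5251 0.2106 0.0655] 0.0172 29.0 [0.7 3.4 2.2]
open 11.75 [0.5248 0.2107 0.0655] 0.0339 0.0 [-3.   4.1  3.2]
away 13.11 [0.5246 0.2105 0.2194] 0.0341 0.0 [-0.5  0.4 -1.6]
above B 15.27 [ 0.5003 -0.2846  0.1502] 0.0551 0.0 [0.3 0.2 0.1]
(0.4437, -0.2687, 45, 17, -16.5, [320.0, 256.0])
(0.5315, -0.2958, 88, 17, -17.4, [321.0, 153.0])
```

Run:
```python
from h import *
from workcell import bot, viewer, get_obs
p=[.499,-.2855]
bot.servo_line([*p,.024],down(np.radians(-17.2-90)),.1); bot.move_gripper(.010,25); st(bot,"grip")
bot.servo_line([*p,.20],None,.25); st(bot,"up")
t=np.load("pics/t2.npz")["frame"]; w=np.load("pics/w3.npz")["frame"]
s=snap(bot,"scene","s2")["frame"]
f=lambda a:cv2.resize(a,(400,380),interpolation=cv2.INTER_CUBIC)
cv2.imwrite("pics/z2.png",np.hstack([f(t[185:280,215:315]),f(s[130:225,290:390])])[:,:,::-1])
```

```text
grip 17.19 [ 0.4993 -0.2857  0.0245] 0.0172 25.9 [-0.4 -0.4  5.8]
up 18.04 [ 0.4982 -0.285   0.1987] 0.0173 25.2 [-0.4  0.8 -1.2]
```

View pics/z2.png

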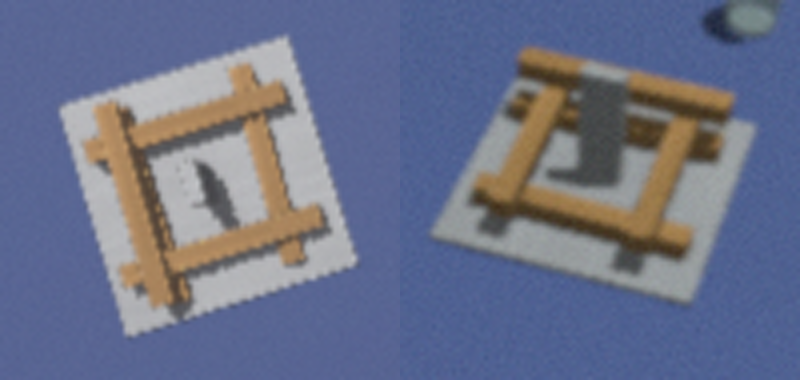

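z2 shows the first stick laid on the left side at the right height. But the plate corners have shifted about 11 crop pixels right (corner 48→60), so the carrier moved roughly 9 mm towards -y. The finger linkage probably touched the grip plate. I'll re-measure with the wrist camera before placing stick B.

Run:
```python
from h import *
from workcell import bot, viewer, get_obs
bot.servo_line([.548,-.022,.33],Q,.25); bot.dwell(.2); st(bot,"hover")
c=snap(bot,"wrist","w4")
t=snap(bot,"top","t3")
for c,z in ((np.load("pics/t2.npz"),"t2"),(np.load("pics/top0.npz"),"top0")):
    h=cv2.cvtColor(c["frame"],cv2.COLOR_RGB2HSV); g=roi(cv2.inRange(h,(0,0,120),(180,60,255)),210,320,180,285)
    P=ray(c,np.argwhere(g)[:,::-1],.005)[:,:2]; print(z,cv2.minAreaRect((P*1000).astype(np.float32)))
```

```text
hover 19.63 [ 0.5477 -0.0228  0.3295] 0.0172 25.2 [ 0.9 -0.2 -0.1]
t2 ((544.92626953125, 154.5718536376953), (192.2809295654297, 191.97805786132812), 19.006696701049805)
top0 ((543.0431518554688, 163.1977996826172), (192.083740234375, 191.93663024902344), 18.570383071899414)
```

View pics/w4.png

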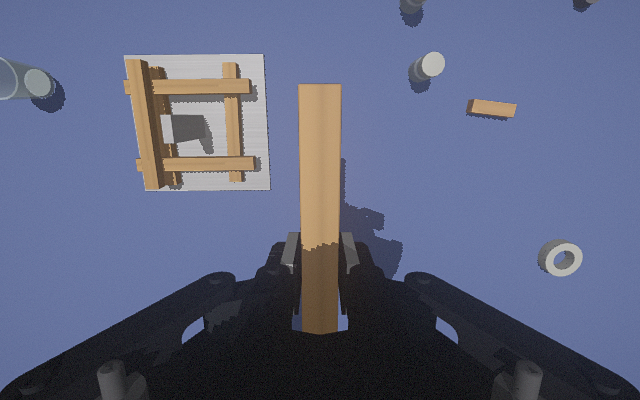

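w4 shows the laid stick A, with its top face from (137,60) to (153,189), and the grip plate's top at about (167,129). The outer finger links bulge well beyond the pads, which explains the push on the grip plate. I'll measure stick A and the middle sticks in the carrier frame.

Run:
```python
from h import *
c=np.load("pics/w4.npz"); h=cv2.cvtColor(c["frame"],cv2.COLOR_RGB2HSV)
g=roi(cv2.inRange(h,(0,0,110),(180,70,255)),120,275,45,200)
P=ray(c,np.argwhere(g)[:,::-1],.005)[:,:2]; (x,y),s,a=cv2.minAreaRect((P*1000).astype(np.float32)); print("plate",x,y,s,a)
# plate corners by hand (right side clearly seen): cross-check of centre from right edge
for n,uv in dict(tr=(264,54),br=(270,190),tl=(124,55),bl=(146,191)).items(): print(n,ray(c,uv,.005).round(4)[0,:2])
def loc(p,C,th): d=p-C; return np.round([d@[np.cos(th),np.sin(th)],d@[-np.sin(th),np.cos(th)]],4)
tr,br=[ray(c,uv,.005)[0,:2] for uv in ((264,54),(270,190))]
d=tr-br; th=np.arctan2(d[1],d[0]); Cc=(tr+br)/2+.095*np.array([-np.sin(th),np.cos(th)]); print("from right edge",Cc.round(4),np.degrees(th),np.linalg.norm(d))
th=np.radians(19); 
for n,uv,z in (("A0",[(128.5,60),(147,60)],.059),("A1",[(146,189),(161,188)],.059),("m1R",[(251,80),(251,93)],.041),("m2R",[(255,157),(255,170)],.041),("b1",[(225,63),(239,63)],.023),("b2",[(228,182),(243,182)],.023),("grip",[(163,115),(172,115),(163,143),(172,143)],.105)):
    p=ray(c,uv,z)[:,:2]; print(n,[loc(q,Cc,th) for q in p])
```

```text
plate 542.295166015625 154.4442596435547 (190.53594970703125, 204.5726776123047) 19.042232513427734
tr [0.6625 0.0945]
br [0.4831 0.034 ]
tl [0.6009 0.2738]
bl [0.4218 0.2116]
from right edge [0.5424 0.1543] 18.627424943367377 0.1893313847487756
A0 [array([0.0788, 0.0579]), array([0.0787, 0.0358])]
A1 [array([-0.0797,  0.0615]), array([-0.0785,  0.0413])]
m1R [array([ 0.0573, -0.0834]), array([ 0.0416, -0.0823])]
m2R [array([-0.0406, -0.0824]), array([-0.0583, -0.0813])]
b1 [array([ 0.0803, -0.047 ]), array([ 0.0802, -0.0653])]
b2 [array([-0.0786, -0.0374]), array([-0.0788, -0.059 ])]
grip [array([0.0148, 0.0028]), array([ 0.0147, -0.0071]), array([-0.0157,  0.0071]), array([-0.0158, -0.0031])]
```

Stick A sits at carrier y ≈ +49 mm, so it rode along with the carrier and is well placed. The carrier is now at (0.5424,0.1545), heading 18.9°. I'll place B slightly further out, at -57 mm, and open the fingers only to 26 mm.

```bash
sed -i 's/^C=.*/C=np.array([.5424,.1545]); TH=np.radians(18.9); Q=down(TH-np.pi\/2)/; s/move_gripper(.034)/move_gripper(.026)/' h.py
python3 - <<'E'
from h import *
from workcell import bot, viewer, get_obs
place(bot,-.057)
bot.reach([*(cw(-.045,-.0)),.34],Q); bot.move_gripper(.045); st(bot,"look")
c=snap(bot,"wrist","w5"); snap(bot,"top","t4")
E
```

```text
over 20.8 [0.5615 0.0998 0.2012] 0.0171 25.2 [ 0.2  0.2 -0.6]
set 23.01 [0.5606 0.1005 0.0655] 0.0172 25.9 [-3.5  0.4  5.6]
open 23.46 [0.5609 0.1006 0.0654] 0.026 0.0 [0.2 0.8 0.4]
away 24.82 [0.5604 0.1005 0.2194] 0.0262 0.0 [-0.2  0.1 -0.1]
look 25.76 [0.4998 0.1396 0.3388] 0.045 0.0 [ 0.8  0.4 -0.2]
```

View pics/w5.png

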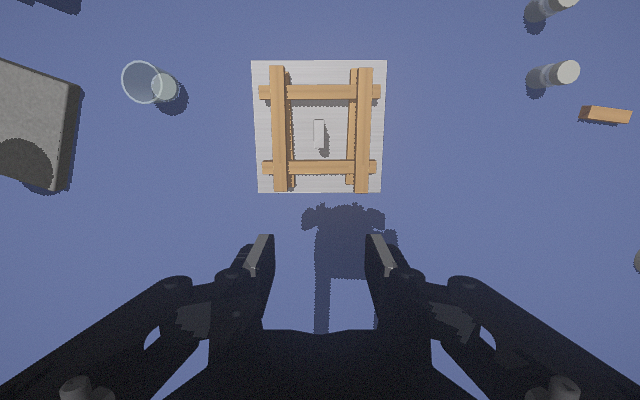

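w5: both third-layer sticks are laid, at columns about 279 and 365, with the grip plate top at (319,133) between them. I'll measure everything once more, then grip and lift.

Run:
```python
from h import *
from workcell import bot, viewer, get_obs
c=np.load("pics/w5.npz"); h=cv2.cvtColor(c["frame"],cv2.COLOR_RGB2HSV)
g=roi(cv2.inRange(h,(0,0,110),(180,70,255)),240,395,50,200)
P=ray(c,np.argwhere(g)[:,::-1],.005)[:,:2]; (x,y),s,a=cv2.minAreaRect((P*1000).astype(np.float32)); print("plate",x,y,s,a)
C=np.array([x,y])/1e3; th=np.radians(a)
def loc(uv,z): d=ray(c,uv,z)[0,:2]-C; return np.round([d@[np.cos(th),np.sin(th)],d@[-np.sin(th),np.cos(th)]],4)
for n,uv,z in (("A0",(277,66.5),.059),("A1",(280,191),.059),("B0",(365,68),.059),("B1",(362,193),.059),("m1L",(259,92),.041),("m1R",(381,93),.041),("m2L",(262,167),.041),("m2R",(377,168),.041),("grip0",(319,120),.105),("grip1",(319.5,146),.105)): print(n,loc(uv,z))
```

```text
plate 541.6328125 154.75814819335938 (190.4180145263672, 191.3555450439453) 18.93131446838379
A0 [0.0791 0.051 ]
A1 [-0.0787  0.0526]
B0 [ 0.0773 -0.0574]
B1 [-0.0815 -0.0594]
m1L [0.0506 0.078 ]
m1R [ 0.0493 -0.0821]
m2L [-0.0486  0.079 ]
m2R [-0.0501 -0.0817]
grip0 [ 0.0159 -0.0007]
grip1 [-0.0134 -0.0012]
```

Run:
```python
from h import *
from workcell import bot, viewer, get_obs
p=[.542,.1545]
bot.servo_line([*p,.15],Q,.2); bot.dwell(.2); bot.servo_line([*p,.092],None,.06); bot.dwell(.2); st(bot,"at")
bot.move_gripper(.004,70); bot.dwell(.3); st(bot,"grip")
bot.servo_line([*p,.112],None,.03); bot.dwell(.2); st(bot,"lift1")
bot.servo_line([*p,.215],None,.05); bot.dwell(.6); st(bot,"lift2")
s=snap(bot,"scene","s5")["frame"]; w=snap(bot,"wrist","w6")["frame"]
f=lambda a:cv2.resize(a,(400,380),interpolation=cv2.INTER_CUBIC)
cv2.imwrite("pics/z5.png",np.hstack([f(s[60:250,250:450]),f(w[0:380,120:520])])[:,:,::-1])
```

```text
at 28.5 [0.5422 0.1546 0.0924] 0.0451 0.0 [0.3 0.6 0.9]
grip 29.2 [0.5422 0.1546 0.0923] 0.011 69.2 [-1.2  0.9  5.1]
lift1 30.22 [0.5419 0.1545 0.1118] 0.011 68.1 [ 0.5 -0.3 -4.1]
lift2 33.02 [0.542  0.1545 0.215 ] 0.0109 68.1 [ 0.9  0.1 -4.3]
```

View pics/z5.png

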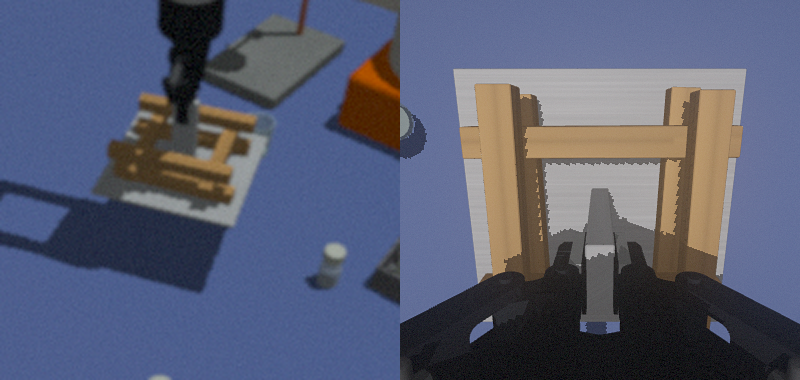

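z5 shows the carrier in the air and level, about 12 cm up, with all three layers intact. The fingers are on the grip plate and clear of the sticks, and the wrist load of 4.3 N is close to the roughly 4.6 N or more expected for the carrier plus sticks.

```bash
python3 -c "
from workcell import bot, viewer, get_obs
bot.dwell(.3); print(bot.hand_in())"
```

```text
the job is handed in; nothing more can be done
None
```

I laid both loose sticks as the third layer, then lifted the carrier by its grip plate and handed the job in with it held level about 12 cm up and the crib intact; releasing the first stick slid the carrier about 9 mm along the bench, and the hand-in call gave no verdict.

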